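# Clip the batch tally onto the full gold-leaf crate

## Task

Two wooden crates stand on the packing table, each with a steel hoop in front. Take the tally hook that has the sprung gate across its mouth (not the plain open one) and push it onto the near leg of the hoop of the crate that is filled with packet stacks, until the gate flicks shut behind the bar. Leave the hook clipped there, lying flat on the table.

Things in the scene. Friction and masses are not known exactly. Their poses are not given: they have to be found in the camera images.
- snap_hook: Steel hook, brass tally disc at its tail, 0.25 kg, flat on the table, 181 mm long, 14 thick. Origin: underside, middle of the shank; x from tail to mouth, z up. Shank to grip across y: 22 mm wide, x -29 to 30; disc: x -61 to -25. Cross piece x 30 to 40, 64 wide; from it two prongs (inner faces y -22 and 22) run to round noses ending at x 120. The plain hook has one prong, no gate.
- mouth (a point): Point in the hook's mouth where the bar should enter: x 105, y -3, z 7 mm in the hook's frame (axes as the hook), on the line of the shut gate. The bar may enter up to 10 mm to either side of it, the hook up to 10 degrees askew. The gate snaps shut behind the bar once the bar is about 45 mm inside (towards the shank) of here; it meets the cross piece at 61 mm.
- gate (a joint): Sprung gate across the mouth: bar 44 mm long, hinged at x 105, y 24 mm in the hook's frame, tip behind the other prong's nose. 0 rad = shut; grows as the tip swings in towards the shank, to 1.48. Pushing it open with the bar takes about 2 to 6 N.
- hoop_leg (a point): On the axis of the hoop's near leg at the full crate, 20 mm up. Hoop: fixed 8 mm round bar, 50 mm high, legs rise straight from the table, far leg 110 mm along this point's x axis, top bar between. x: level, from near leg to crate, the way to push the hook; z up. Crate front at x 125, 160 x 190 mm, 50 high, packets to 83. The crate without packets has the same hoop.
Mind the look-alikes: they are no part of the job. Leave any orange look-alike of the snap_hook alone.

How it is judged (in metres and radians):
At the end, for the whole second after the job is handed in: The near leg of the full crate's hoop stands inside the snap hook, behind its gate (34 to 103 mm ahead of the hook's origin, within 26 mm of its middle line); gate shut (below 0.12 rad); hook flat on the table (within 0.2 rad, less than 12 mm up), at rest (x of hoop_leg in the frame of snap_hook between 0.034 and 0.103 m and y of hoop_leg in the frame of snap_hook between -0.026 and 0.026 m and value of joint gate below 0.12 rad and angle between snap_hook's own z axis and vertical below 0.2 rad and height (world z) of snap_hook below 0.012 m and linear speed of snap_hook below 0.03 m/s); the robot touches nothing.
It also fails if it takes over 38 s, if anything falls off the work surface, if the arm or the gripper's body presses on something with over 40 N, if the wrist force passes 120 N, or if a joint passes its speed limit or range.

## Robot

A 6-joint arm with a two-finger parallel gripper is mounted at the origin on the work surface. World frame = base frame: x ahead of the robot, y to its left, z up, the work surface at z = 0. Lengths are in m, angles in degrees, forces in N, time in s.
With the tool pointing down it reaches from about 0.35 to 0.975 m from the base axis. Payload 17.4 kg.
Tool frame: the origin (TCP) lies between the finger pads; the fingertips stand 19 mm ahead of it and the grasp point (between the pads) is the TCP; z points along the fingers, y is the line along which they close (so a half turn about z gives the same grasp; the last joint's range is limited). The gripper opens to 85 mm and grips with 20 to 120 N. Pads are 22 mm wide; open, the fingers measure 114 mm over their backs; the gripper's body (76 mm by 85 mm) begins 54 mm behind the grasp point. The pads swing forward as they close: fully open they stand 13 mm farther back than shut.
Start: joints at [-73.786, 6.646, 82.598, -0, 90.757, -2.166], TCP at [0.213, -0.641, 0.25] pointing down, gripper open.
Joint ranges: [-162.19, 162.19], [-47.58, 125.68], [4.15, 143.07], [-65.23, 245.23], [0.69, 171.88], [-170.13, 170.13]. Speed limits (degrees/s): [108.29, 108.29, 127.2, 180, 180, 180].

## Interface

Orientations are given as [roll, pitch, yaw] about the fixed x, y, z axes, in that order (R = Rz(yaw) Ry(pitch) Rx(roll)).
In Python, from station import telemetry, snapshot, ticket gives the robot as it stands. The module is installed in compiled form; this text tells all that it offers.
- The arm moves only by the tool send_rows, never from a script. Its arguments are lists of equal length, an entry for each row: "translation": the shift along the world's x, y, z in cm, a list of three; "turn": the turn, a rotation vector about the world's x, y, z in rad, a list of three; "fingers": the closure, from -1 (fully open) to 1 (shut). In form: {"translation": [[tx, ty, tz], ...], "turn": [[wx, wy, wz], ...], "fingers": [fingers, ...]}. A call has 1 to 5 rows; each row shifts and turns the commanded pose from where the row before left it; what a row does not reach is not made up. A row lasts 1/12 s, in which the tool goes at most 41.7 mm and 7.16 degrees, less where a joint would pass 70% of its speed; a pose out of reach is approached as far as the arm can. A call is refused whole if a number of a shift passes 4.17 or a number of a turn 0.125, either way. A call with a gripper value outside its range is refused whole. The fingers move at their own pace and stop on an object; "squeeze" is the grip in N (left out, the last holds). Time passes only in rows, so rows that do not move let the fingers close. It gives the time, the measured TCP pose, the force, the opening and the grip force at its end, in the units of the state.
- telemetry.read_state(): the state, without advancing time (a new reading comes with each control period).
- snapshot(name): name is "side" or "top"; returns a dict with "frame" (480x640x3 uint8, red, green, blue), "fx", "fy", "cx", "cy" (pixels), "world_to_cam" (4x4, takes a point from world to camera coordinates). Camera axes: x right, y up, looking along -z (the intrinsics and any distortion apply to the point x, -y, -z); pixel columns grow to the right and rows downward; lengths in m; the calibration is good to about 2 mm. A picture is of the moment at which its call begins. There is no depth.
- ticket.hand_in(): hands the job in; it is judged then, once.
The state is a dict: "time": time; "joint_positions": joint angles; "qvel": joint speeds; "tau": joint torques, N m; "position": TCP position; "eef_rot": TCP orientation; "wrist_force": force on the tool from outside, world axes, zero at the start; "moment": the same for the moment, N m; "gripper_width": finger opening in m; "grip_force": force on a finger pad.
Only numpy, scipy, OpenCV 4.12 (cv2) and the standard library are available. Lean on these libraries where they do the work, as an engineer would, in place of code of your own. Each camera call takes 0.05 s, during which the arm holds its last target. There are 200 camera calls.

## Working session

There is one attempt and no reset: what is moved stays moved. The work goes in short steps, Python scripts to look and compute and a tool call to move; the robot and the scene stay as the last step left them, time stands still between calls to the robot, and variables do not carry over. Pictures are saved under pics/ and viewed, at most 10 in all, crops included, and the job is handed in when it is done.

Besides the shell and the picture viewer there is one more tool, called after "Request:" in YAML: its name, and indented under it one key for each argument. send_rows: Moves the arm, as the interface text tells. Its arguments: {"type":"object","properties":{"translation":{"type":"array"},"turn":{"type":"array"},"fingers":{"type":"array"},"squeeze":{"type":"number"}},"required":["translation","turn","fingers"]}

```bash
mkdir -p pics
python3 - <<'E'
from station import telemetry, snapshot
import cv2,numpy as np
for n in("side","top"):
    s=snapshot(n);cv2.imwrite(f"pics/{n}0.png",s["frame"][:,:,::-1])
    np.savez(f"{n}0.npz",**s)
    print(n,{k:(v if not hasattr(v,'shape') or v.size<20 else '') for k,v in s.items()})
print(telemetry.read_state())
E
```

```text
side {'frame': '', 'fx': 447.52562033039254, 'fy': 447.52562033039254, 'cx': 329.4383877670381, 'cy': 243.96239965248012, 'world_to_cam': array([[-0.99202127, -0.12498804,  0.01648614,  0.43145353],
       [ 0.0771597 , -0.4985224 ,  0.86343604, -0.06774653],
       [-0.09970047,  0.85781898,  0.50418887, -0.91128966],
       [ 0.        ,  0.        ,  0.        ,  1.        ]])}
top {'frame': '', 'fx': 461.70262609343905, 'fy': 461.70262609343905, 'cx': 321.52699536200754, 'cy': 238.25465641685582, 'world_to_cam': array([[ 0.02766553, -0.99934919, -0.02314769,  0.04104798],
       [ 0.99566516,  0.02549166,  0.08944867, -0.420415  ],
       [-0.08880038, -0.025522  ,  0.99572241, -1.088898  ],
       [ 0.        ,  0.        ,  0.        ,  1.        ]])}
{'time': 0.1, 'joint_positions': array([-7.37846070e+01,  6.67089832e+00,  8.26314332e+01,  7.04727539e-04,
        9.07550518e+01, -2.16454444e+00]), 'qvel': array([ 0.02054264, -0.0052588 , -0.11318555, -0.02195145,  0.09405033,
        0.00871037]), 'tau': array([ 3.55644457e-03, -7.33663201e+01, -6.33790183e+01,  1.06828365e-04,
        5.13191582e-03,  3.51721894e-05]), 'position': array([ 0.21280757, -0.64042636,  0.24964687]), 'eef_rot': array([-1.79942684e+02, -2.87150625e-03,  1.83799450e+01]), 'wrist_force': array([-0.33152697,  0.21633561,  0.37788552]), 'moment': array([-0.0440344 , -0.00536999,  0.0036079 ]), 'grip_force': 0.0, 'gripper_width': 0.08545765496173593}
```

View pics/top0.png

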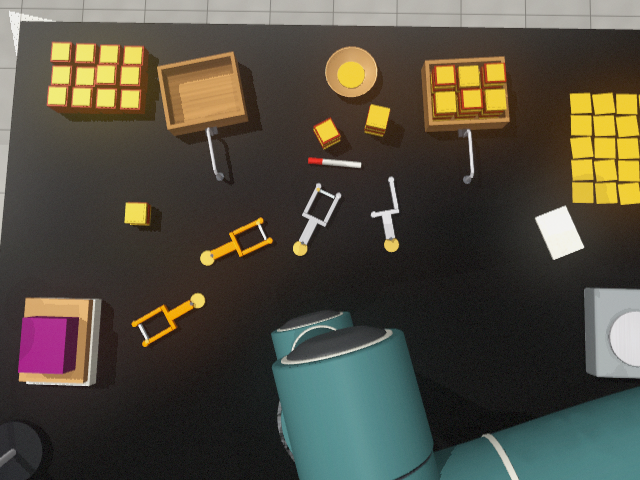

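View pics/side0.png

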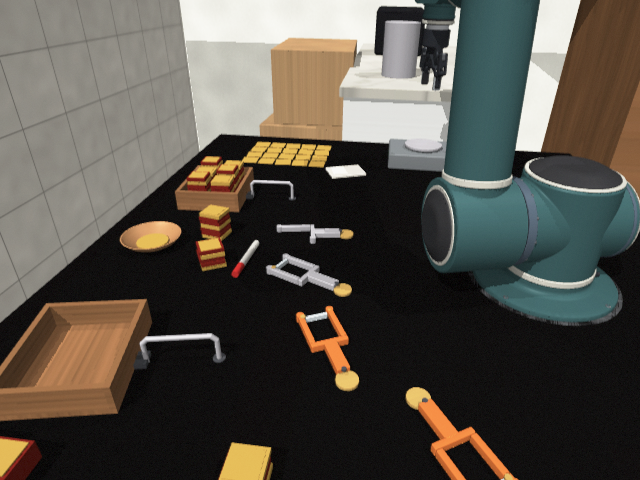

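The top view shows these candidates:
- **Steel hook with two prongs and a gate:** around (318,215), disc at (300,249).
- **Plain one-prong steel hook:** around (388,215).
- **Two orange look-alikes:** around (240,243) and (168,320).

The steel two-prong hook fits the description. The full crate is at (467,95), with its hoop's near leg at about (467,180). The crate at (203,93) is empty. Next I'll confirm this in a crop and measure.

```bash
cat > h.py <<'E'
import numpy as np,cv2
def ray(s,u,v):
    W=s["world_to_cam"];R=W[:3,:3];c=-R.T@W[:3,3]
    d=R.T@np.array([(u-s["cx"])/s["fx"],-(v-s["cy"])/s["fy"],-1.]);return c,d
def onz(s,u,v,z):
    c,d=ray(s,u,v);return c+d*(z-c[2])/d[2]
def tri(a,pa,b,pb):
    c1,d1=ray(a,*pa);c2,d2=ray(b,*pb)
    t=np.linalg.lstsq(np.c_[d1,-d2],c2-c1,rcond=None)[0]
    p,q=c1+d1*t[0],c2+d2*t[1];return (p+q)/2,np.linalg.norm(p-q)
def proj(s,p):
    q=s["world_to_cam"]@np.r_[p,1];return s["cx"]+s["fx"]*q[0]/-q[2],s["cy"]-s["fy"]*q[1]/-q[2]
def mask(s,lo,hi,roi):
    h=cv2.cvtColor(s["frame"],cv2.COLOR_RGB2HSV);m=cv2.inRange(h,lo,hi);o=np.zeros_like(m)
    x0,y0,x1,y1=roi;o[y0:y1,x0:x1]=m[y0:y1,x0:x1];return o
def big(m):
    n,l,st,c=cv2.connectedComponentsWithStats(m);i=1+np.argmax(st[1:,4]);return (l==i).astype(np.uint8)*255,c[i],st[i,4]
E
python3 - <<'E'
from h import *
T=dict(np.load("top0.npz"));S=dict(np.load("side0.npz"))
brass=((15,90,90),(32,255,255))
_,ct,a=big(mask(T,*brass,(285,235,312,262)));_,cs,b=big(mask(S,*brass,(328,278,358,302)))
print("disc",ct,a,cs,b,tri(T,ct,S,cs),onz(T,*ct,.014))
steel=((0,0,90),(180,60,255))
m,c,a=big(mask(T,*steel,(285,178,350,262)));print("hook top",c,a)
r=cv2.minAreaRect(cv2.findNonZero(m));print(r,cv2.boxPoints(r).tolist())
for p in cv2.boxPoints(r): print(onz(T,*p,.014))
m2,c,a=big(mask(S,*steel,(255,245,350,300)));print("hook side",c,a,cv2.boundingRect(m2))
a=cv2.resize(T["frame"][170:265,280:420],None,fx=5.7,fy=5.7,interpolation=cv2.INTER_CUBIC)
cv2.imwrite("pics/c1.png",a[:,:,::-1])
L=cv2.resize(T["frame"][115:195,440:500],None,fx=7,fy=7,interpolation=cv2.INTER_CUBIC)
R=cv2.resize(S["frame"][170:210,240:305],None,fx=6,fy=6,interpolation=cv2.INTER_CUBIC)
c=np.zeros((560,820-10,3),np.uint8)[:, :800];c[:560,:420]=L;c[:240,420:800]=R[:,:380]
cv2.imwrite("pics/c2.png",c[:,:,::-1])
E
```

```text
disc [299.42011834 248.46153846] 169 [342.475 289.665] 200 (array([0.3953851 , 0.10582601, 0.00252151]), np.float64(0.0020637059142044668)) [0.39359743 0.10495335 0.014     ]
hook top [316.22849083 214.348378  ] 709
((315.8948059082031, 215.555419921875), (27.682918548583984, 62.35791015625), 25.34617805480957) [[290.0384521484375, 237.80767822265625], [316.7330322265625, 181.45248413085938], [341.75115966796875, 193.30316162109375], [315.05657958984375, 249.65835571289062]]
[0.41878311 0.12846636 0.014     ]
[0.55841556 0.06791137 0.014     ]
[0.53056412 0.0062487  0.014     ]
[0.39169603 0.06718032 0.014     ]
hook side [301.79287723 272.81068416] 1067 (266, 253, 73, 38)
```

View pics/c1.png

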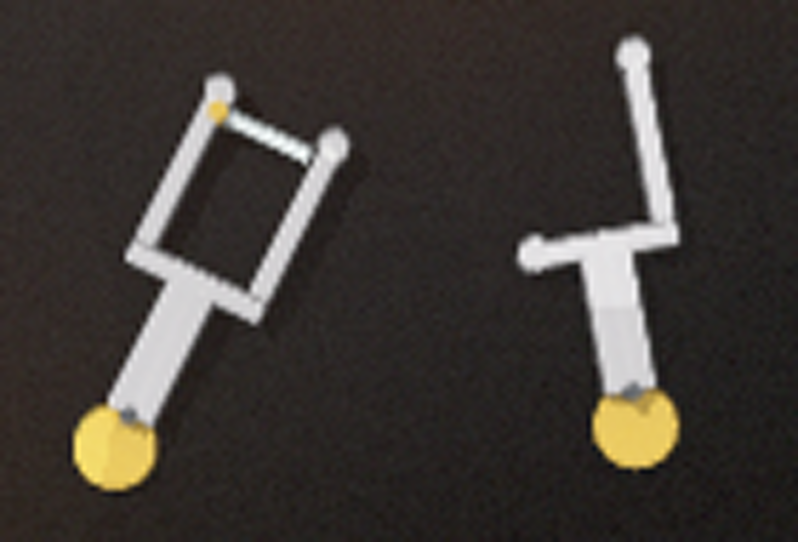

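View pics/c2.png

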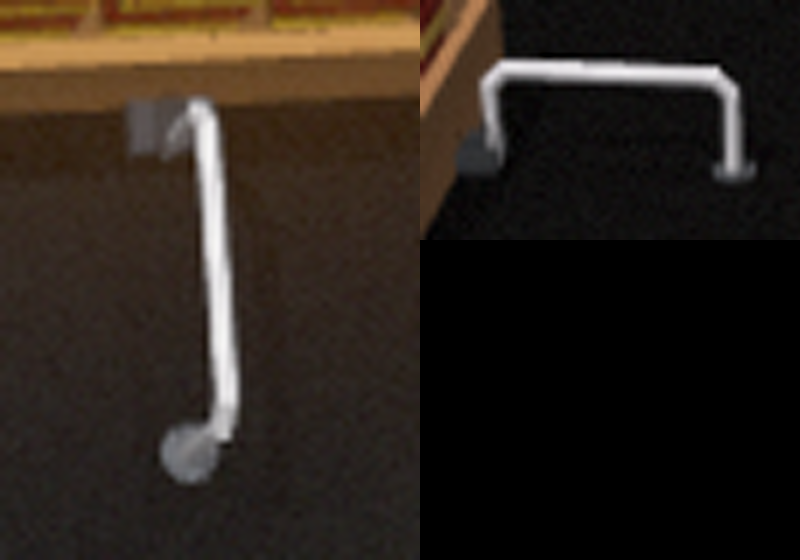

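The crop confirms it: the left hook at (318,215) has two prongs and a gate with a brass hinge at (318,189), and its disc is at (300,248). The right one is plain. The full crate's near leg has its foot at (467,180) in the top view and (292.5,199) in the side view.

Run:
```python
from h import *
np.set_printoptions(precision=4,suppress=True)
T=dict(np.load("top0.npz"));S=dict(np.load("side0.npz"))
# hoop top bar: bright steel pixels fit lines in both views
mt,_,a=big(mask(T,((0,0,150)),(180,60,255),(460,128,485,180)));ms,_,b=big(mask(S,(0,0,150),(180,60,255),(250,176,300,202)))
for n,m in(("t",mt),("s",ms)):
    p=cv2.findNonZero(m)[:,0];print(n,len(p),cv2.boundingRect(m))
    if n=="t":
        q=p[(p[:,1]>136)&(p[:,1]<172)]; vx=np.polyfit(q[:,1],q[:,0],1);
        for r in(131,140,160,172,176):print(r,np.polyval(vx,r),onz(T,np.polyval(vx,r),r,.046))
print("foot",tri(T,(467.1,179.7),S,(292.5,198.5)),"on z0",onz(T,467.1,179.7,0.002),onz(S,292.5,198.5,.002))
print("foot far side", onz(S,250,195,.002))
print("near corner",tri(T,(472,173.),S,(290.5,183.)))
print("far corner",tri(T,(468.7,131),S,(253,182)))
# leg line in side: plane intersection
for r in(186,190,194):
    x=np.where(ms[r])[0];x=x[x>280];print(r,x.mean(),onz(S,x.mean(),r,.02))
# hook
m,_,_=big(mask(T,(0,0,90),(180,60,255),(285,178,350,262)))
A=onz(T,299.6,248.4,.006);L=onz(T,318.6,185.6,.007);R=onz(T,338.3,195.2,.007)
print("disc,L,R",A,L,R,"LR",np.linalg.norm(L-R)); M=(L+R)/2;d=(M-A)[:2]
print("len",np.linalg.norm(d),"yaw",np.degrees(np.arctan2(d[1],d[0])),"yaw LR",np.degrees(np.arctan2(*( (L-R)[[1,0]])))-90)
print("tri L",tri(T,(318.6,185.6),S,(285.5,258.5)),"R",tri(T,(338.3,195.2),S,(270,269)))
d/=np.linalg.norm(d);print("origin",M[:2]-d*114, A[:2]+d*43)
pts=[onz(T,*p,.012)[:2] for p in cv2.findNonZero(m)[:,0].astype(float)];n=np.array([-d[1],d[0]])
P=np.array([((p-A[:2])@d-.043,(p-A[:2])@n) for p in pts])
for a,b in((-.02,0),(0,.025),(.032,.038)):
    k=(P[:,0]>a)&(P[:,0]<b);print(a,b,P[k,1].min(),P[k,1].max(),P[k,1].mean())
print("xrange",P[:,0].min(),P[:,0].max())
```

```text
t 146 (467, 129, 7, 49)
131 469.01095048789307 [ 0.6813 -0.2915  0.046 ]
140 469.6717899736693 [ 0.6595 -0.293   0.046 ]
160 471.1403221642832 [ 0.6112 -0.2964  0.046 ]
172 472.0214414786515 [ 0.5824 -0.2985  0.046 ]
176 472.3151479167743 [ 0.5729 -0.2991  0.046 ]
s 133 (250, 180, 43, 18)
foot (array([ 0.5748, -0.3009, -0.0022]), np.float64(0.00030426576246774575)) on z0 [ 0.5737 -0.2997  0.002 ] [ 0.5731 -0.2919  0.002 ]
foot far side [ 0.6929 -0.2958  0.002 ]
near corner (array([ 0.5797, -0.2991,  0.044 ]), np.float64(0.0016272650338595039))
far corner (array([ 0.6813, -0.2917,  0.0431]), np.float64(0.0019153836460373637))
186 291.5 [ 0.584  -0.3347  0.02  ]
190 291.5 [ 0.5785 -0.3074  0.02  ]
194 291.5 [ 0.5732 -0.2812  0.02  ]
disc,L,R [0.3943 0.1051 0.006 ] [0.5497 0.0633 0.007 ] [0.527  0.0145 0.007 ] LR 0.0538736814793021
len 0.15855288105143112 yaw -24.68668065017633 yaw LR -24.922441145090758
tri L (array([0.5299, 0.0609, 0.0358]), np.float64(0.027367601250560068)) R (array([ 0.5474,  0.0163, -0.026 ]), np.float64(0.028399533447352233))
origin [-103.0427   47.6517] [ 39.4643 -17.8541]
-0.02 0 -0.010840808825225015 0.011993174378243454 0.0004891804183518605
0 0.025 -0.010866563675282142 0.011977781692582339 0.000799997026854948
0.032 0.038 -0.03156649177241566 0.032689333492665985 0.0016881961412164115
xrange -0.02998161550245571 0.1224209971665333
```

Request:
send_rows:
  translation:
    - [1.1, 3.6, -0.6]
    - [1.1, 3.6, -0.6]
    - [1.1, 3.6, -0.6]
    - [1.1, 3.6, -0.6]
    - [1.1, 3.6, -0.6]
  turn:
    - [0, 0, -0.0377]
    - [0, 0, -0.0377]
    - [0, 0, -0.0377]
    - [0, 0, -0.0377]
    - [0, 0, -0.0377]
  fingers: [-1, -1, -1, -1, -1]

```text
time: 0.52
position: [0.2679, -0.4588, 0.2195]
eef_rot: [-180.0, 0.0, 7.4]
wrist_force: [2.1, -0.0, 1.6]
gripper_width: 0.0854
grip_force: 0.0
```

Request:
send_rows:
  translation:
    - [1.1, 3.6, -0.6]
    - [1.1, 3.6, -0.6]
    - [1.1, 3.6, -0.6]
    - [1.1, 3.6, -0.6]
    - [1.1, 3.6, -0.6]
  turn:
    - [0, 0, -0.0377]
    - [0, 0, -0.0377]
    - [0, 0, -0.0377]
    - [0, 0, -0.0377]
    - [0, 0, -0.0377]
  fingers: [-1, -1, -1, -1, -1]

```text
time: 0.93
position: [0.3227, -0.2788, 0.1898]
eef_rot: [-180.0, 0.0, -3.4]
wrist_force: [0.6, -0.6, -0.2]
gripper_width: 0.0853
grip_force: 0.0
```

Request:
send_rows:
  translation:
    - [1.1, 3.6, -0.6]
    - [1.1, 3.6, -0.6]
    - [1.1, 3.6, -0.6]
    - [1.1, 3.6, -0.6]
    - [1.1, 3.6, -0.6]
  turn:
    - [0, 0, -0.0377]
    - [0, 0, -0.0377]
    - [0, 0, -0.0377]
    - [0, 0, -0.0377]
    - [0, 0, -0.0377]
  fingers: [-1, -1, -1, -1, -1]

```text
time: 1.35
position: [0.3777, -0.0988, 0.16]
eef_rot: [180.0, -0.0, -14.1]
wrist_force: [1.8, 0.0, -0.2]
gripper_width: 0.0853
grip_force: 0.0
```

Request:
send_rows:
  translation:
    - [1.1, 3.6, -0.6]
    - [1.1, 3.6, -0.6]
    - [1.1, 3.6, -0.6]
    - [1.1, 3.6, -0.6]
    - [0, 0, 0]
  turn:
    - [0, 0, -0.0377]
    - [0, 0, -0.0377]
    - [0, 0, -0.0377]
    - [0, 0, -0.0377]
    - [0, 0, -0.0377]
  fingers: [-1, -1, -1, -1, -1]

```text
time: 1.77
position: [0.422, 0.0484, 0.135]
eef_rot: [-180.0, 0.1, -24.7]
wrist_force: [-0.1, 0.0, -0.2]
gripper_width: 0.085
grip_force: 0.0
```

Request:
send_rows:
  translation:
    - [0.6, 2, -2]
    - [0.6, 2, -2]
    - [0, 0, -2]
    - [0, 0, 0]
    - [0, 0, 0]
  turn:
    - [0, 0, 0]
    - [0, 0, 0]
    - [0, 0, 0]
    - [0, 0, 0]
    - [0, 0, 0]
  fingers: [-1, -1, -1, -1, -1]

```text
time: 2.18
position: [0.4332, 0.0834, 0.0758]
eef_rot: [179.9, 0.1, -24.8]
wrist_force: [-0.5, -0.2, -0.3]
gripper_width: 0.0852
grip_force: 0.0
```

Run:
```python
from h import *
from station import snapshot,telemetry
S=snapshot("side");T=snapshot("top")
st=telemetry.read_state();print(st["position"],st["eef_rot"],st["joint_positions"])
T0=dict(np.load("top0.npz"));S0=dict(np.load("side0.npz"))
print("noses",tri(T0,(318.6,185.6),S0,(270,269.5)),tri(T0,(338.3,195.2),S0,(285.5,258.5)))
print("project origin",proj(S,[.434,.087,.014]),proj(T,[.434,.087,.014]))
a=cv2.resize(S["frame"][200:310,240:400],None,fx=5,fy=5,interpolation=cv2.INTER_CUBIC)
cv2.imwrite("pics/g1.png",a[:,:,::-1])
```

```text
[0.4342279  0.08310863 0.07753838] [-1.79967970e+02 -5.66675566e-02 -2.48492771e+01] [ 7.53051793e+00 -1.80045867e+01  1.21759234e+02 -3.39584925e-03
  7.61803432e+01  1.22380589e+02]
noses (array([0.54931204, 0.06326798, 0.00596349]), np.float64(0.0011809315614898532)) (array([0.52734959, 0.01440804, 0.00397219]), np.float64(0.00040585448251196884))
project origin (np.float64(324.4513768212741), np.float64(277.56643309853655)) (np.float64(307.3692358247108), np.float64(231.9755115228048))
```

View pics/g1.png

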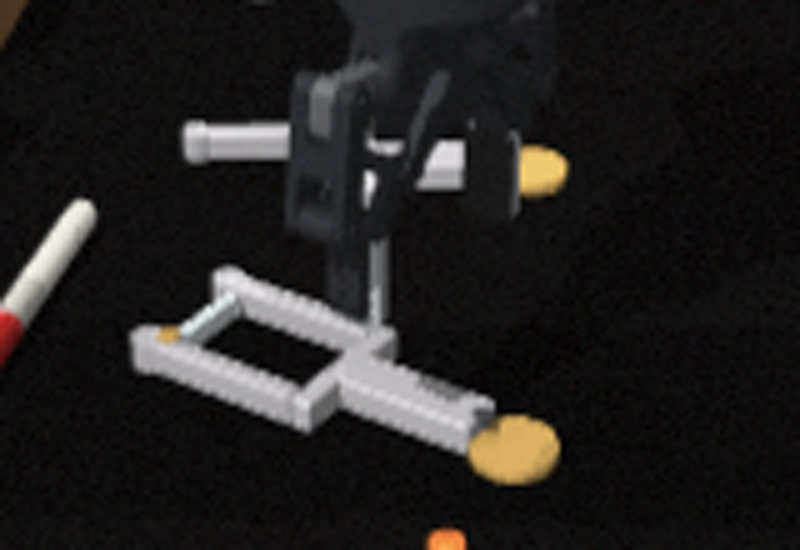

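The view shows the fingers hovering above the shank at (400,390) in the crop, well aligned. The noses triangulate to about z = 5 mm, so the hook lies flat. Next I'll lower and grip.

Request:
send_rows:
  translation:
    - [0, 0.35, -2]
    - [0, 0, -2]
    - [0, 0, -1.3]
    - [0, 0, 0]
    - [0, 0, 0]
  turn:
    - [0, 0, 0]
    - [0, 0, 0]
    - [0, 0, 0]
    - [0, 0, 0]
    - [0, 0, 0]
  fingers: [-1, -1, -1, -1, -1]
  squeeze: 70

```text
time: 2.7
position: [0.4342, 0.0866, 0.0243]
eef_rot: [-180.0, -0.0, -24.9]
wrist_force: [0.2, 0.7, 0.1]
gripper_width: 0.0852
grip_force: 0.0
```

Request:
send_rows:
  translation:
    - [0, 0, 0]
    - [0, 0, 0]
    - [0, 0, 0]
    - [0, 0, 0]
    - [0, 0, 0]
  turn:
    - [0, 0, 0]
    - [0, 0, 0]
    - [0, 0, 0]
    - [0, 0, 0]
    - [0, 0, 0]
  fingers: [1, 1, 1, 1, 1]

```text
time: 3.12
position: [0.434, 0.0869, 0.0237]
eef_rot: [-180.0, -0.0, -24.8]
wrist_force: [0.3, 0.4, 0.4]
gripper_width: 0.0255
grip_force: 0.0
```

Request:
send_rows:
  translation:
    - [0, 0, 0]
    - [0, 0, 0]
    - [0, 0, 0]
    - [0, 0, 0]
    - [0, 0, 0]
  turn:
    - [0, 0, 0]
    - [0, 0, 0]
    - [0, 0, 0]
    - [0, 0, 0]
    - [0, 0, 0]
  fingers: [1, 1, 1, 1, 1]

```text
time: 3.53
position: [0.4342, 0.087, 0.024]
eef_rot: [-180.0, -0.0, -24.8]
wrist_force: [-1.1, -0.5, 6.4]
gripper_width: 0.0198
grip_force: 69.5
```

Request:
send_rows:
  translation:
    - [0, 0, 1.5]
    - [0, 0, 2.5]
    - [0, -1.5, 1]
    - [0, -2.5, 0]
    - [0, -2.5, 0]
  turn:
    - [0, 0, 0]
    - [0, 0, 0]
    - [0, 0, 0]
    - [0, 0, 0.03]
    - [0, 0, 0.03]
  fingers: [1, 1, 1, 1, 1]

```text
time: 3.95
position: [0.4339, 0.0215, 0.074]
eef_rot: [-180.0, -0.1, -21.2]
wrist_force: [0.5, -0.4, -3.3]
gripper_width: 0.0195
grip_force: 68.9
```

Request:
send_rows:
  translation:
    - [0, -2.5, 0]
    - [0, -2.5, 0]
    - [0, -2.5, 0]
    - [0, -2.5, 0]
    - [0, -2.5, 0]
  turn:
    - [0, 0, 0.034]
    - [0, 0, 0.034]
    - [0, 0, 0.034]
    - [0, 0, 0.034]
    - [0, 0, 0.034]
  fingers: [1, 1, 1, 1, 1]

```text
time: 4.37
position: [0.4334, -0.1042, 0.0731]
eef_rot: [-180.0, 0.0, -11.5]
wrist_force: [1.3, 0.2, -2.3]
gripper_width: 0.0202
grip_force: 68.9
```

Request:
send_rows:
  translation:
    - [0, -2.5, 0]
    - [0, -2.5, 0]
    - [0, -2.5, 0]
    - [0, -2.5, 0]
    - [0, -2.5, 0]
  turn:
    - [0, 0, 0.034]
    - [0, 0, 0.034]
    - [0, 0, 0.034]
    - [0, 0, 0.034]
    - [0, 0, 0.034]
  fingers: [1, 1, 1, 1, 1]

```text
time: 4.78
position: [0.4334, -0.2292, 0.073]
eef_rot: [-180.0, 0.0, -1.8]
wrist_force: [-0.1, 0.3, -2.2]
gripper_width: 0.0198
grip_force: 68.9
```

Request:
send_rows:
  translation:
    - [0, -2.5, 0]
    - [0, -2.5, 0]
    - [-0.9, -2.5, 0]
    - [0, 0, 0]
    - [0, 0, 0]
  turn:
    - [0, 0, 0.034]
    - [0, 0, 0.034]
    - [0, 0, 0.034]
    - [0, 0, 0]
    - [0, 0, 0]
  fingers: [1, 1, 1, 1, 1]

```text
time: 5.2
position: [0.4242, -0.3037, 0.0728]
eef_rot: [-179.9, 0.1, 3.8]
wrist_force: [-0.3, 0.5, -2.8]
gripper_width: 0.0195
grip_force: 69.1
```

Request:
send_rows:
  translation:
    - [0, -0.35, -2]
    - [0, 0, -2]
    - [0, 0, -0.5]
    - [0, 0, 0]
    - [0, 0, 0]
  turn:
    - [0, 0, 0]
    - [0, 0, 0]
    - [0, 0, 0]
    - [0, 0, 0]
    - [0, 0, 0]
  fingers: [1, 1, 1, 1, 1]

```text
time: 5.62
position: [0.4251, -0.3061, 0.0288]
eef_rot: [-180.0, 0.0, 4.0]
wrist_force: [0.1, -0.4, -2.4]
gripper_width: 0.0195
grip_force: 69.1
```

Run:
```python
from h import *
from station import snapshot,telemetry
S=snapshot("side");T=snapshot("top");np.savez("t2.npz",**T);np.savez("s2.npz",**S)
st=telemetry.read_state();print(st["position"],st["eef_rot"])
c=np.zeros((600,800,3),np.uint8)
c[:350]=cv2.resize(T["frame"][165:235,390:550],None,fx=5,fy=5,interpolation=cv2.INTER_CUBIC)
c[350:,:600]=cv2.resize(S["frame"][165:215,240:360],None,fx=5,fy=5,interpolation=cv2.INTER_CUBIC)
cv2.imwrite("pics/p1.png",c[:,:,::-1])
```

```text
[ 0.42540849 -0.30658544  0.02952656] [ 1.79947585e+02 -5.95489518e-02  3.96138206e+00]
```

View pics/p1.png

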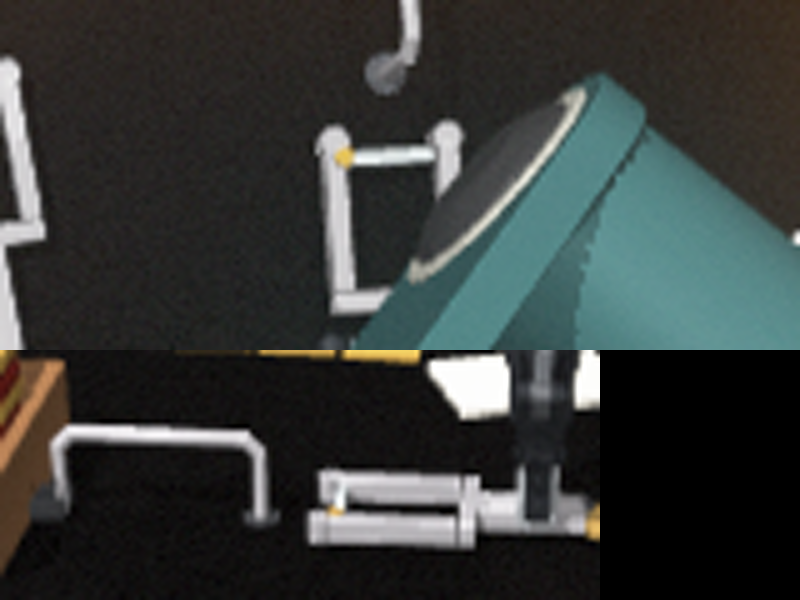

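Both views show the hook just short of the foot. Its noses are at (456.6,192.6) and (479.6,191.6) in the top view, the foot at (467.2,179.8), and the gate is shut.

Run:
```python
from h import *
np.set_printoptions(precision=4,suppress=True)
T=dict(np.load("t2.npz"));S=dict(np.load("s2.npz"))
Lp,Rp=(456.6,192.6),(479.6,191.6)
Ls,Rs=(240+318/5,165+(528-350)/5),(240+328/5,165+(485-350)/5)
print(tri(T,Lp,S,Ls),tri(T,Rp,S,Rs))
z=.0145
for z in(.012,.016):
    L,R=onz(T,*Lp,z),onz(T,*Rp,z);M=(L+R)/2;yaw=np.degrees(np.arctan2(*(L-R)[[1,0]]))-90
    print(L,R,np.linalg.norm(L-R),"yaw",yaw)
    for y in (np.radians(yaw),np.radians(4)):
        d=np.array([np.cos(y),np.sin(y)]);n=np.array([-d[1],d[0]]);O=M[:2]-.114*d
        for leg in((.575,-.3005),(.5737,-.2997)):
            e=np.array(leg)-O;print("leg in hook",e@d,e@n)
```

```text
(array([ 0.5396, -0.2729,  0.007 ]), np.float64(0.0011136879316154685)) (array([ 0.5434, -0.3282,  0.0076]), np.float64(0.0005966978723189394))
[ 0.5391 -0.2715  0.012 ] [ 0.5429 -0.3268  0.012 ] 0.055378261904961985 yaw 3.8692842424706413
leg in hook 0.1478220249254381 -0.0036288629089423798
leg in hook 0.14657897249322066 -0.0027429618700231667
leg in hook 0.1478136579511882 -0.0037060156541628073
leg in hook 0.14657262986484576 -0.0028172809980876205
[ 0.5384 -0.2705  0.016 ] [ 0.5421 -0.3255  0.016 ] 0.055178843584586065 yaw 3.8692842424705702
leg in hook 0.14853481911408128 -0.004843253949399471
leg in hook 0.14729176668186386 -0.003957352910480261
leg in hook 0.14852367975079553 -0.00492202971600106
leg in hook 0.1472826516644531 -0.004033295059925874
```

Request:
send_rows:
  translation:
    - [1.2, 0.085, 0]
    - [1.2, 0.085, 0]
    - [1.2, 0.085, 0]
    - [1, 0.07, 0]
    - [1, 0.07, 0]
  turn:
    - [0, 0, 0]
    - [0, 0, 0]
    - [0, 0, 0]
    - [0, 0, 0]
    - [0, 0, 0]
  fingers: [1, 1, 1, 1, 1]

```text
time: 6.13
position: [0.4821, -0.3024, 0.0282]
eef_rot: [-180.0, 0.0, 4.0]
wrist_force: [-1.8, 0.0, -3.8]
gripper_width: 0.0197
grip_force: 69.1
```

Request:
send_rows:
  translation:
    - [0.8, 0.055, 0]
    - [0.8, 0.055, 0]
    - [0.8, 0.055, 0]
    - [0.5, 0.035, 0]
    - [0, 0, 0]
  turn:
    - [0, 0, 0]
    - [0, 0, 0]
    - [0, 0, 0]
    - [0, 0, 0]
    - [0, 0, 0]
  fingers: [1, 1, 1, 1, 1]

```text
time: 6.55
position: [0.511, -0.3006, 0.0284]
eef_rot: [180.0, -0.0, 4.0]
wrist_force: [0.8, -0.1, -3.0]
gripper_width: 0.0195
grip_force: 69.4
```

Request:
send_rows:
  translation:
    - [0.4, 0.03, 0]
    - [0.4, 0.03, 0]
    - [0.3, 0.02, 0]
    - [0, 0, 0]
    - [0, 0, 0]
  turn:
    - [0, 0, 0]
    - [0, 0, 0]
    - [0, 0, 0]
    - [0, 0, 0]
    - [0, 0, 0]
  fingers: [1, 1, 1, 1, 1]

```text
time: 6.97
position: [0.5209, -0.2998, 0.0283]
eef_rot: [180.0, 0.0, 3.9]
wrist_force: [0.0, 0.2, -3.1]
gripper_width: 0.0196
grip_force: 69.4
```

Run:
```python
from h import *
from station import snapshot
S=snapshot("side");T=snapshot("top");np.savez("t3.npz",**T);np.savez("s3.npz",**S)
c=np.zeros((600,800,3),np.uint8)
c[:350]=cv2.resize(T["frame"][145:215,390:550],None,fx=5,fy=5,interpolation=cv2.INTER_CUBIC)
c[350:,:600]=cv2.resize(S["frame"][165:215,240:360],None,fx=5,fy=5,interpolation=cv2.INTER_CUBIC)
cv2.imwrite("pics/p2.png",c[:,:,::-1])
```

```text
(no output)
```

View pics/p2.png

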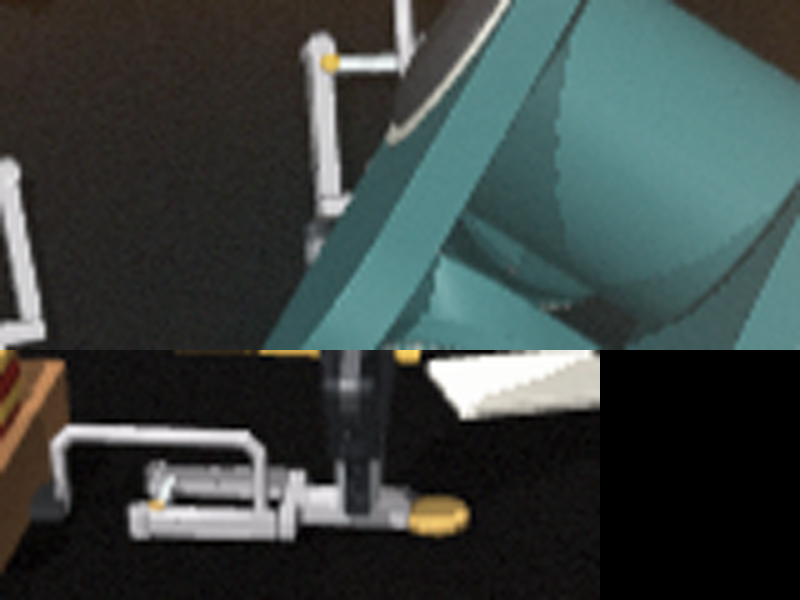

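The gate is shut, lying straight across at (370,63) in the top crop, and the leg stands inside next to the cross piece in the side crop. Next I'll back off slightly, lower, release and retreat.

Request:
send_rows:
  translation:
    - [-0.4, -0.03, 0]
    - [-0.4, -0.03, 0]
    - [0, 0, -0.2]
    - [0, 0, -0.2]
    - [0, 0, 0]
  turn:
    - [0, 0, 0]
    - [0, 0, 0]
    - [0, 0, 0]
    - [0, 0, 0]
    - [0, 0, 0]
  fingers: [1, 1, 1, 1, 1]

```text
time: 7.48
position: [0.5127, -0.3005, 0.0241]
eef_rot: [180.0, 0.0, 3.9]
wrist_force: [-0.6, -0.5, -2.3]
gripper_width: 0.0197
grip_force: 69.5
```

Request:
send_rows:
  translation:
    - [0, 0, 0]
    - [0, 0, 0]
    - [0, 0, 0]
    - [0, 0, 0]
    - [0, 0, 0]
  turn:
    - [0, 0, 0]
    - [0, 0, 0]
    - [0, 0, 0]
    - [0, 0, 0]
    - [0, 0, 0]
  fingers: [0.4, 0, -0.3, -0.6, -1]

```text
time: 7.9
position: [0.513, -0.3004, 0.0244]
eef_rot: [180.0, -0.0, 3.9]
wrist_force: [0.4, 0.7, -0.2]
gripper_width: 0.0729
grip_force: 0.0
```

Request:
send_rows:
  translation:
    - [0, 0, 0]
    - [0, 0, 0.5]
    - [0, 0, 1.5]
    - [0, 0, 3]
    - [0, 0, 3]
  turn:
    - [0, 0, 0]
    - [0, 0, 0]
    - [0, 0, 0]
    - [0, 0, 0]
    - [0, 0, 0]
  fingers: [-1, -1, -1, -1, -1]

```text
time: 8.32
position: [0.5123, -0.3, 0.1047]
eef_rot: [-179.9, 0.1, 3.9]
wrist_force: [0.1, -0.1, 0.2]
gripper_width: 0.0851
grip_force: 0.0
```

Request:
send_rows:
  translation:
    - [-2, 0, 3]
    - [-2, -3, 2]
    - [-2, -3, 1]
    - [-2, -3, 0]
    - [-1, -3, 0]
  turn:
    - [0, 0, 0]
    - [0, 0, 0]
    - [0, 0, 0]
    - [0, 0, 0]
    - [0, 0, 0]
  fingers: [-1, -1, -1, -1, -1]

```text
time: 8.73
position: [0.4213, -0.4218, 0.1662]
eef_rot: [179.9, -0.1, 3.9]
wrist_force: [-0.6, 0.2, 0.2]
gripper_width: 0.0856
grip_force: 0.0
```

Request:
send_rows:
  translation:
    - [-1, -3, 0]
    - [-1, -3, 0]
    - [0, -1, 0]
    - [0, 0, 0]
    - [0, 0, 0]
  turn:
    - [0, 0, 0]
    - [0, 0, 0]
    - [0, 0, 0]
    - [0, 0, 0]
    - [0, 0, 0]
  fingers: [-1, -1, -1, -1, -1]

```text
time: 9.15
position: [0.4029, -0.4902, 0.1642]
eef_rot: [-180.0, 0.0, 3.9]
wrist_force: [-1.0, 0.3, 0.7]
gripper_width: 0.0852
grip_force: 0.0
```

Run:
```python
from h import *
from station import snapshot
S=snapshot("side");T=snapshot("top")
c=np.zeros((600,800,3),np.uint8)
c[:350]=cv2.resize(T["frame"][155:225,390:550],None,fx=5,fy=5,interpolation=cv2.INTER_CUBIC)
c[350:,:600]=cv2.resize(S["frame"][165:215,240:360],None,fx=5,fy=5,interpolation=cv2.INTER_CUBIC)
cv2.imwrite("pics/p3.png",c[:,:,::-1])
```

```text
(no output)
```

View pics/p3.png

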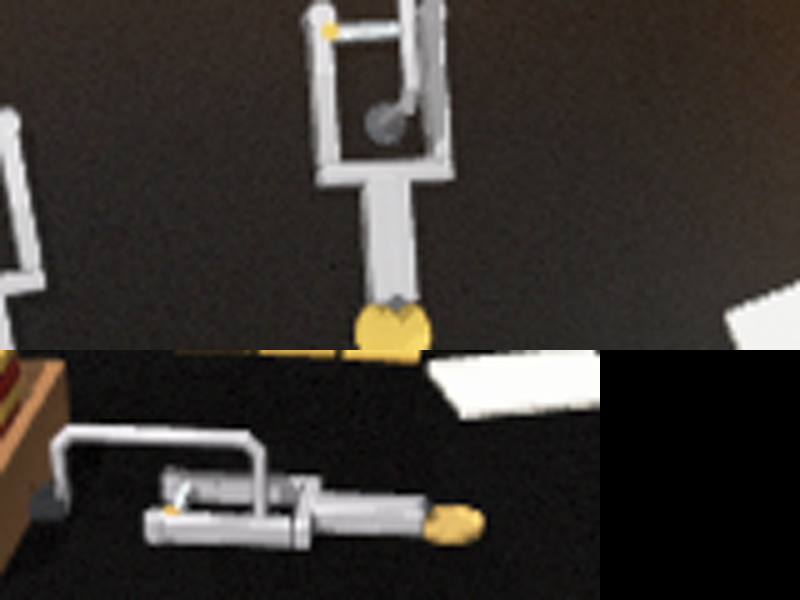

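The hook lies flat with the leg's foot, at (386,123) in the crop, inside the mouth. The gate at (365,31) is shut behind the leg, and the robot is clear.

```bash
python3 -c "
from station import ticket
print(ticket.hand_in())"
```

```text
the job is handed in; nothing more can be done
None
```

The gated steel hook is clipped onto the near leg of the full crate's hoop, lying flat with its gate shut; the job was handed in at about 9 s with the arm clear, but no verdict came back.

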